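Fit a spacer in the display bay and hold its tiled flap shut

ROBOT

A 6-joint arm with a two-finger parallel gripper is mounted at the origin on the work surface. World frame = base frame: x ahead of the robot, y to its left, z up, the work surface at z = 0. Lengths are in m, angles in rad, forces in N, time in s.
With the tool pointing down it reaches from about 0.3 to 1 m from the base axis. Payload 5.1 kg.
Tool frame: the origin (TCP) lies midway between the tips of the shut fingers; the grasp point (between the pads) lies 19 mm behind it; z points along the fingers, y is the line along which they close (so a half turn about z gives the same grasp; the last joint's range is limited). The gripper opens to 95 mm and grips with 3 to 60 N. Pads are 20 mm wide; open, the fingers measure 119 mm over their backs; the gripper's body (75 mm by 180 mm) begins 59 mm behind the grasp point.
Start: joints at [1.044, 0.124, 1.65, -0, 1.367, -0.083], TCP at [0.279, 0.587, 0.215] pointing down, gripper open.
Joint ranges: [-2.61, 2.61], [-1.02, 2.33], [0.03, 2.71], [-1.35, 4.49], [0.32, 2.68], [-2.91, 2.91]. Speed limits (rad/s): [2.57, 2.57, 3.14, 3.14, 3.14, 3.14].

INTERFACE

Orientations are given as a rotation vector (axis times angle).
In Python, from bench import ctrl, eyes gives the robot as it stands.
- The arm moves only by the shell command python3 -m creep 'ROWS' [FORCE]. ROWS is JSON, one flat list of numbers, 7 for each row, row after row: the finger opening in m, from 0 to 0.0951, then the shift along the tool's x, y, z in m, then the turn, a rotation vector about the tool's x, y, z in rad. In form: [claw, x, y, z, ax, ay, az, claw, x, y, z, ax, ay, az, ...]. A call has 1 to 8 rows; each row is the pose to reach, as a shift and turn from the pose commanded when the call began, along the tool's axes at that moment; what a row does not reach only later rows make up. A row lasts 1/12 s, in which the tool goes at most 41.7 mm and 7.16 degrees, less where a joint would pass 70% of its speed; a pose out of reach is approached as far as the arm can. A call with a gripper value outside its range is refused whole. The fingers move at their own pace and stop on an object; FORCE is the grip in N (left out, the last holds). Time passes only in rows, so rows that repeat a pose let the fingers close. It gives the time, the measured TCP pose, the force, the opening and the grip force at its end, in the units of the state.
- ctrl.read_state(): the state, without advancing time (a new reading comes with each control period).
- eyes.get_image(name): name is "scene" or "top" or "wrist"; returns a dict with "color" (480x640x3 uint8, red, green, blue), "fx", "fy", "cx", "cy" (pixels), "k1" (the pictures are not rectified: a ray, as slopes to the right and down, at radius r is drawn at 1 + k1 r^2 times it, then the intrinsics apply), "T" (4x4, takes a point from camera to world coordinates). Camera axes: x right, y down, z forward; pixel columns grow to the right and rows downward; lengths in m; the calibration is good to about 2 mm. A picture is of the moment at which its call begins. There is no depth.
- ctrl.close_job(): hands the job in; it is judged then, once.
The state is a dict: "time_s": time; "qpos": joint angles; "joint_vel": joint speeds; "effort": joint torques, N m; "position": TCP position; "tcp_rot": TCP orientation; "contact_force": force on the tool from outside, world axes, zero at the start; "moment": the same for the moment, N m; "opening": finger opening in m; "grasp_force": force on a finger pad.
Only numpy, scipy, OpenCV 4.12 (cv2) and the standard library are available. Lean on these libraries where they do the work, as an engineer would, in place of code of your own. Each camera call takes 0.05 s, during which the arm holds its last target. There are 200 camera calls.

TASK

Pull the display bay's tile-faced front flap all the way down, and with it down slide the wooden spacer, standing upright and nose first, in from the front under the bar, fully into the one gap beside the cartons that is wide enough for it; do not force it against the cartons. Then swing the flap back up against the sprung backstop until it is flush, and finish while still holding it pressed shut with the gripper, so that the catch can be fitted: do not let go. Leave the jars, the cheese and the other goods on the counter where they are.

Things in the scene. Friction and masses are not known exactly. Their poses are not given: they have to be found in the camera images.
- bay: Wooden display bay fixed on the counter. Origin on the counter (z = 0) below the hinge line, mid-front; x points into the bay, away from the robot, y to its left. Base 155 deep (x 0 to 155), 255 wide, 45 high: its top is the bay's floor. Side walls 55 high above the floor, 10 thick, inner faces at y = +-117.5 mm. Four cartons stand side by side in it.
- flap (a joint): Tile-faced wooden front flap hinged at its bottom edge, rad: 0 = upright, shut; grows as the top comes down towards the robot, to a stop at 1.5 (nearly flat, its face below the bay's floor level). Panel 255 wide, 105 high, 12 thick, 0.45 kg. Starts within 0.08 of shut; light friction holds it near upright, farther out it falls slowly open to the stop.
- flap_knob (a point): Centre of the brass knob above the middle of the flap's top edge: a drum 26 mm across, 16 long, axis along the bay's y; grip its flat ends from above. Panel edge 30 mm from its centre. In the bay's frame at flap angle q: x = -135 sin q - 6 cos q, z = 33 + 135 cos q - 6 sin q (mm).
- flap_hinge (a point): Middle of the flap's hinge axis (along the bay's y), 33 mm above the bay's origin. An 8 mm thick rubber strip across the flap's inner face, 34 to 50 mm from this axis, meets the spacer's rear end as the flap shuts.
- pusher (a joint): Sprung aluminium backstop across the bay's rear, m: 0 = forward (face at x = 117 mm of the bay), grows to 0.014 as it is pushed back; 4 N to start, 0.7 N more per mm. With the spacer in and the flap fully shut it is pressed back 6 mm, and would push spacer and flap out again if the flap were let go.
- bar (a point): Middle of the steel bar (12 wide in x, 8 high) that crosses the bay from wall to wall above the cartons, 80 mm in from the front; its underside is 62 mm above the bay's floor. The spacer has to slide in below it.
- spacer: Loose wooden spacer, 0.12 kg, standing on edge on the counter beside the bay: board 14 thick (y), 45 high, 115 long, with a grip tab 24 long, 14 thick at its rear end reaching 93 above the underside. Origin: underside, below the tab's middle; x points to the nose; board spans x = -12 to +103 mm. Nose touches the resting backstop with the origin at bay x = 14; at 20 once the flap is shut.
- carton_a: Cardboard gift carton with a white lid, fixed in the bay, 50 wide (y = -25 to +25 of its origin), 94 deep (x = +16 to +110), 52 high; origin on the bay's floor, axes as the bay's. The four stand in any order; work out the gaps between neighbours and side walls: one is 18 to 22 mm, the others 4 to 13 mm.
- carton_b: Cardboard gift carton with a white lid, fixed in the bay, 50 wide (y = -25 to +25 of its origin), 94 deep (x = +16 to +110), 52 high; origin on the bay's floor, axes as the bay's. The four stand in any order; work out the gaps between neighbours and side walls: one is 18 to 22 mm, the others 4 to 13 mm.
- carton_c: Cardboard gift carton with a white lid, fixed in the bay, the narrowest, 37 wide (y = -25 to +12 of its origin), 94 deep (x = +16 to +110), 52 high; origin on the bay's floor, axes as the bay's. The four stand in any order; work out the gaps between neighbours and side walls: one is 18 to 22 mm, the others 4 to 13 mm.
- carton_d: Cardboard gift carton with a white lid, fixed in the bay, 46 wide (y = -25 to +21 of its origin), 94 deep (x = +16 to +110), 52 high; origin on the bay's floor, axes as the bay's. The four stand in any order; work out the gaps between neighbours and side walls: one is 18 to 22 mm, the others 4 to 13 mm.
- jar_a: Loose bystander to leave alone: honey jar, 72 mm diameter, 95 high, on the opposite side of the bay from the spacer. Origin at its underside centre.
- jar_b: Loose bystander to leave alone: honey jar, 64 mm diameter, 80 high. Origin at its underside centre.
- jar_c: Loose bystander to leave alone: honey jar, 68 mm diameter, 90 high. Origin at its underside centre.
- cheese: Loose bystander to leave alone: small pale cheese wheel, 120 mm diameter, 52 high. Origin at its underside centre.
- spoon: Loose bystander to leave alone: wooden spoon lying flat, 200 long. Origin at its underside, mid-length.
- soap: Loose bystander to leave alone: paper-wrapped bar, 85 x 55 x 30. Origin at its underside centre.

How it is judged:
On the way, in this order (a step that is already met when the one before it is completed fails the run):
1. the flap is pulled all the way down (value of joint flap above 1.3 rad), for 0.2 s.
2. the spacer stands in the wide gap, fully in, with the flap still down (x of spacer in the frame of bay between 0.006 and 0.03 m and y of spacer in the frame of bay between -0.118 and 0.118 m and z of spacer in the frame of bay between 0.04 and 0.05 m and angle between spacer's own z axis and vertical below 0.2 rad and angle between the x axis of spacer and the x axis of bay, either way round below 0.15 rad and value of joint flap above 1.2 rad), for 0.2 s.
At the end, for the whole second after the job is handed in: Flap within 0.04 rad of closed, the fingers on it with over 1.5 N; behind it the spacer, not touched by the fingers, stands in the wide gap upright (0.2 rad), in line (0.15 rad), on the floor, origin 15 to 30 mm in, the backstop pressed over 3 mm (value of joint flap below 0.04 rad and value of joint pusher above 0.003 m and x of spacer in the frame of bay between 0.015 and 0.03 m and y of spacer in the frame of bay between -0.118 and 0.118 m and z of spacer in the frame of bay between 0.04 and 0.05 m and angle between spacer's own z axis and vertical below 0.2 rad and angle between the x axis of spacer and the x axis of bay, either way round below 0.15 rad and contact force between the fingers and bay above 1.5 N and contact force between the fingers and spacer below 0.5 N); the arm keeps its last pose, push and grip.
It fails at once if the spacer is forced against a carton (more than 25 N) (contact force between spacer and carton_a above 25 N or contact force between spacer and carton_b above 25 N or contact force between spacer and carton_c above 25 N or contact force between spacer and carton_d above 25 N).
It fails at once if one of the goods on the counter is displaced by more than 30 mm (distance of any of jar_a, jar_b, jar_c, cheese, spoon, soap from where it was at the start of the episode above 0.03 m).
It also fails if it takes over 70 s, if anything falls off the work surface, if the arm or the gripper's body presses on something with over 40 N, if the wrist force passes 120 N, or if a joint passes its speed limit or range.

## Working session

There is one attempt and no reset: what is moved stays moved. The work goes in short steps, Python scripts to look and compute and a shell command to move; the robot and the scene stay as the last step left them, time stands still between calls to the robot, and variables do not carry over. Pictures are saved under pics/ and viewed, at most 10 in all, crops included, and the job is handed in when it is done.

```bash
ls; mkdir -p pics; cat > h.py <<'E'
import numpy as np, cv2
from bench import ctrl, eyes
from scipy.spatial.transform import Rotation as R
def snap(n,f):
    im=eyes.get_image(n); cv2.imwrite(f'pics/{f}.png',im['color'][:,:,::-1]); 
    np.savez(f'pics/{f}.npz',**im); return im
def load(f): return np.load(f'pics/{f}.npz')
def und(im,u,v):
    x=(u-im['cx'])/im['fx'];y=(v-im['cy'])/im['fy'];a,b=x,y
    for _ in range(30):
        s=1+im['k1']*(a*a+b*b);a,b=x/s,y/s
    return np.array([a,b,1.])
def ray(im,u,v):
    T=im['T'];return T[:3,3],T[:3,:3]@und(im,u,v)
def onz(im,u,v,z):
    o,d=ray(im,u,v);return o+d*(z-o[2])/d[2]
def proj(im,p):
    T=im['T'];c=T[:3,:3].T@(np.asarray(p)-T[:3,3]);a,b=c[:2]/c[2];s=1+im['k1']*(a*a+b*b)
    return np.array([im['fx']*a*s+im['cx'],im['fy']*b*s+im['cy']])
E
python3 - <<'E'
from h import *
np.set_printoptions(precision=4,suppress=True)
print(ctrl.read_state())
for n in("scene","top","wrist"):
    im=snap(n,n+"0");print(n,im['fx'],im['k1'],im['T'])
E
```

```text
pics
{'time_s': 0.0, 'qpos': array([ 1.0444,  0.1245,  1.6516, -0.    ,  1.3675, -0.0826]), 'joint_vel': array([ 0.0003,  0.0006, -0.0013,  0.0009, -0.0009, -0.0012]), 'effort': array([  0.002 , -41.757 , -35.9949,   0.0775,   0.0488,  -0.0001]), 'position': array([0.2788, 0.5865, 0.2134]), 'tcp_rot': array([-0.6912, -3.064 ,  0.003 ]), 'contact_force': array([-0.6809,  0.8027,  0.4618]), 'moment': array([ 0.0092, -0.0114,  0.0007]), 'grasp_force': 0.0, 'opening': 0.09520955817975349}
scene 466.96684241438913 -0.10394276218103321 [[ 0.14    0.605  -0.7838  1.3381]
 [ 0.9901 -0.0932  0.1049 -0.0747]
 [-0.0096 -0.7908 -0.612   0.7962]
 [ 0.      0.      0.      1.    ]]
top 543.3966038958358 -0.007595774637577429 [[-0.008  -0.9942  0.1075  0.385 ]
 [-0.9999  0.0071 -0.0087  0.0371]
 [ 0.0079 -0.1076 -0.9942  1.3862]
 [ 0.      0.      0.      1.    ]]
wrist 344.45513837472 -0.008470163961211818 [[ 0.4288  0.8641  0.2636  0.2037]
 [ 0.9034 -0.4091 -0.1286  0.6226]
 [-0.0033  0.2932 -0.956   0.384 ]
 [ 0.      0.      0.      1.    ]]
```

View pics/top0.png

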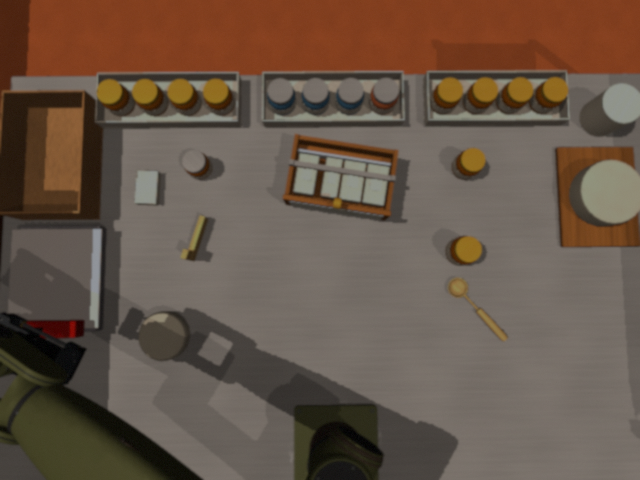

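View pics/scene0.png

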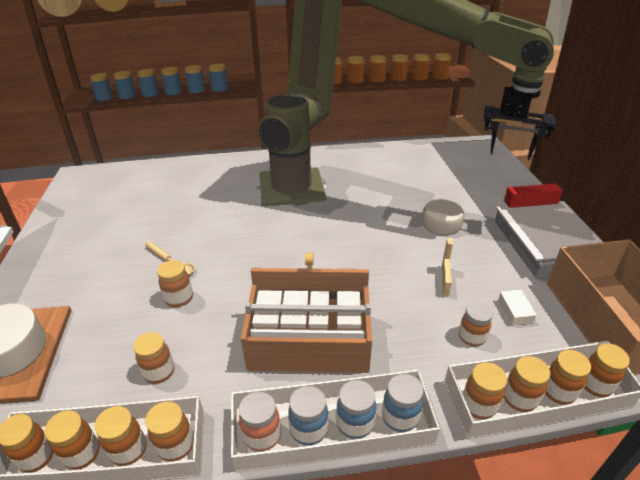

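Top view: the bay is around (340,175) with its knob at (338,203), and the wide gap seems to lie between the first and second carton from the left, around (321,183). The spacer is at (196,235), with its tab at the lower end near (187,253). The scene view agrees. I'll zoom in to measure.

```bash
python3 - <<'E'
import cv2,numpy as np
a=cv2.imread('pics/top0.png')
c1=cv2.resize(a[125:225,275:410],None,fx=4,fy=4,interpolation=cv2.INTER_CUBIC)   # 540x400
c2=cv2.resize(a[205:265,170:215],None,fx=5,fy=5,interpolation=cv2.INTER_CUBIC)   # 225x300
out=np.zeros((400,780,3),np.uint8);out[:400,:540]=c1;out[:300,545:770]=c2
cv2.imwrite('pics/topc.png',cv2.convertScaleAbs(out,alpha=1.5))
E
```

```text
(no output)
```

View pics/topc.png

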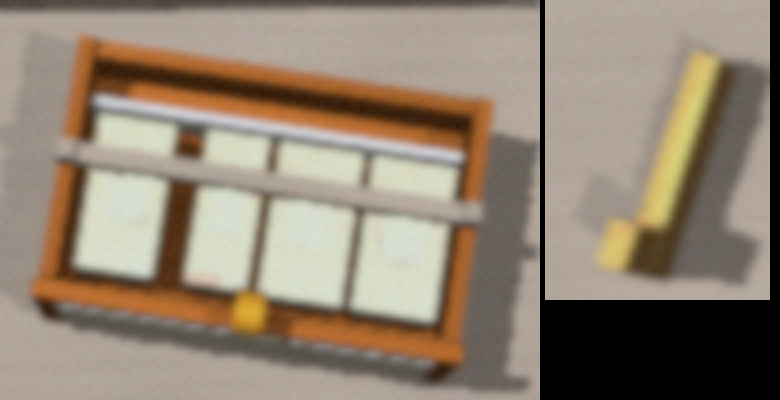

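```bash
python3 - <<'E'
from h import *
from scipy.optimize import least_squares
np.set_printoptions(precision=4,suppress=True)
im=load('top0')
A=lambda x,y:(275+(x+.5)/4-.5,125+(y+.5)/4-.5)
B=lambda x,y:(170+(x-545+.5)/5-.5,205+(y+.5)/5-.5)
for n,z,p in [('wallBL',.1,(82,38)),('wallBR',.1,(493,100)),('barL',.115,(57,150)),('barR',.115,(484,213)),('knob',.17,(249,311)),('flapL',.138,(35,285)),('flapR',.138,(462,352))]:
    print(n,onz(im,*A(*p),z)[:2])
bl,br=[onz(im,*A(*p),.115)[:2] for p in((57,150),(484,213))]
ey=(bl-br)/np.linalg.norm(bl-br); ex=np.array([ey[1],-ey[0]])
print('bar len',np.linalg.norm(bl-br),'yaw',np.arctan2(ex[1],ex[0]))
o=(bl+br)/2-.08*ex; print('origin',o)
fl,fr=[onz(im,*A(*p),.138)[:2] for p in((35,285),(462,352))]
print('flap len',np.linalg.norm(fl-fr),(np.array([fl,fr])-o)@np.c_[ex,ey])
for p in((72,270),(158,279),(183,284),(250,292),(258,299),(342,309),(350,314),(437,325),(97,112),(177,122),(205,127),(268,136),(280,140),(363,150),(373,154),(462,166)):
    print(p,(onz(im,*A(*p),.097)[:2]-o)@np.c_[ex,ey]*1000)
# spacer top of board z=.045 ; tab top z=.093
for n,z,p in [('noseL',.045,(695,52)),('noseR',.045,(722,60)),('rearL',.045,(640,222)),('rearR',.045,(665,228)),('tab fl',.093,(608,222)),('tab fr',.093,(640,230)),('tab rl',.093,(598,264)),('tab rr',.093,(628,271))]:
    print(n,onz(im,*B(*p),z)[:2])
E
```

```text
wallBL [0.7626 0.0918]
wallBR [ 0.7226 -0.1571]
barL [0.6897 0.1062]
barR [ 0.6499 -0.1479]
knob [ 0.5829 -0.0054]
flapL [0.6042 0.1178]
flapR [ 0.5632 -0.1299]
bar len 0.2571618319067735 yaw -0.15540456229801336
origin [ 0.5908 -0.0085]
flap len 0.25108567031162365 [[-0.0063  0.1268]
 [-0.0085 -0.1242]]
(72, 270) [ 12.7376 109.9952]
(158, 279) [14.9776 58.0602]
(183, 284) [14.1935 42.7522]
(250, 292) [15.3447  2.2244]
(258, 299) [11.8436 -3.1423]
(342, 309) [ 13.3066 -53.9174]
(350, 314) [ 11.0109 -59.0945]
(437, 325) [  12.1413 -111.7088]
(97, 112) [110.9297 109.8639]
(177, 122) [112.0191  61.0072]
(205, 127) [111.4829  43.777 ]
(268, 136) [111.6557   5.2276]
(280, 140) [110.2902  -2.3147]
(363, 150) [111.6584 -52.9086]
(373, 154) [110.1137 -59.2413]
(462, 166) [ 110.8045 -113.5722]
noseL [0.5738 0.3321]
noseR [0.5697 0.3186]
rearL [0.4892 0.3579]
rearR [0.4861 0.3455]
tab fl [0.4856 0.3616]
tab fr [0.4816 0.3463]
tab rl [0.4656 0.366 ]
tab rr [0.4621 0.3517]
```

```bash
cat >> h.py <<'E'
O=np.array([.5908,-.0085]); YAW=-.1554
def setbay(o,y):
    global O,YAW; O=np.array(o);YAW=y
def b2w(x,y,z):
    c,s=np.cos(YAW),np.sin(YAW); return np.array([O[0]+c*x-s*y,O[1]+s*x+c*y,z])
def w2b(p):
    c,s=np.cos(YAW),np.sin(YAW); d=np.asarray(p)[:2]-O; return np.array([c*d[0]+s*d[1],-s*d[0]+c*d[1],p[2]])
def Rdown(yaw):  # tool z down, tool y = (−sin,cos), tool x = -(cos,sin)
    c,s=np.cos(yaw),np.sin(yaw); return np.array([[-c,-s,0],[-s,c,0],[0,0,-1.]])
def go(p,yaw):
    s=ctrl.read_state(); Rt=R.from_rotvec(s['tcp_rot']).as_matrix()
    print('now',s['position'].round(4),'bay',w2b(s['position']).round(4),'t',round(s['time_s'],2))
    print('shift',(Rt.T@(np.asarray(p)-s['position'])).round(4),'turn',R.from_matrix(Rt.T@Rdown(yaw)).as_rotvec().round(4))
E
python3 -c "
from h import *
go([.583,-.006,.25],YAW)"
```

```text
now [0.2789 0.5866 0.2137] bay [-0.4003  0.5396  0.2137] t 0.15
shift [-0.5291 -0.4046 -0.0357] turn [-0.0016 -0.0004 -0.2884]
```

```bash
python3 -m creep '[0.095,-0.033,-0.025,-0.02,0,0,0, 0.095,-0.066,-0.05,-0.036,0,0,0, 0.095,-0.099,-0.076,-0.036,0,0,0, 0.095,-0.132,-0.101,-0.036,0,0,0, 0.095,-0.165,-0.126,-0.036,0,0,0, 0.095,-0.198,-0.151,-0.036,0,0,0, 0.095,-0.231,-0.177,-0.036,0,0,0, 0.095,-0.264,-0.202,-0.036,0,0,0]' 20
python3 -m creep '[0.095,-0.033,-0.025,0,0,0,-0.05, 0.095,-0.066,-0.05,0,0,0,-0.1, 0.095,-0.099,-0.076,0,0,0,-0.15, 0.095,-0.132,-0.101,0,0,0,-0.2, 0.095,-0.165,-0.126,0,0,0,-0.25, 0.095,-0.198,-0.151,0,0,0,-0.288, 0.095,-0.231,-0.177,0,0,0,-0.288, 0.095,-0.264,-0.202,0,0,0,-0.288]' 20
python3 -c "
from h import *
go([.583,-.006,.25],YAW)
snap('wrist','w1')"
```

```text
time_s: 0.82
position: [0.4282, 0.2948, 0.2505]
tcp_rot: [-0.691, -3.065, 0.0]
contact_force: [1.8, 0.8, 0.1]
opening: 0.0951
grasp_force: 0.0
time_s: 1.48
position: [0.5799, -0.0011, 0.2504]
tcp_rot: [-0.245, -3.132, -0.0]
contact_force: [1.9, 0.1, -0.1]
opening: 0.095
grasp_force: 0.0
now [ 0.5799 -0.0011  0.2504] bay [-0.0119  0.0057  0.2504] t 1.48
shift [-0.0038 -0.0044  0.0004] turn [ 0.0001 -0.0003 -0.0007]
```

View pics/w1.png

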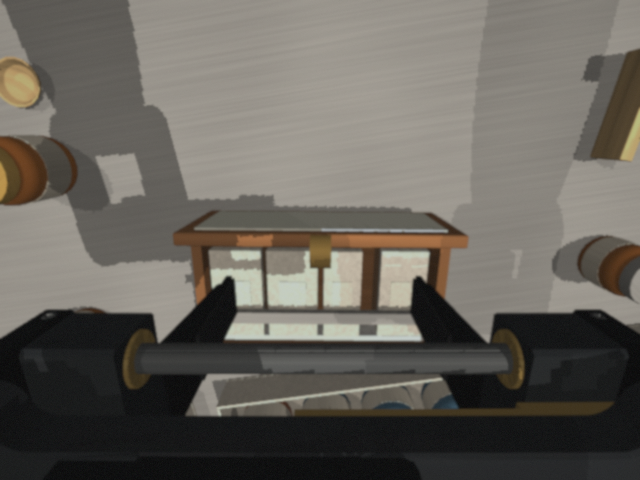

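The wrist view shows the knob at about (320,250), spanning u 310–331, between the finger tips (232,280) and (416,280). The flap's top edge runs along v≈240 from u=175 to u=467.

```bash
python3 - <<'E'
from h import *
im=load('w1')
for z,p in((.181,(310,250)),(.181,(331,250)),(.181,(320.5,250)),(.138,(175,240)),(.138,(467,240))):
    print(p,w2b(onz(im,*p,z)).round(4))
k=b2w(-.0075,.001,.2);
for p in [b2w(-.0075,.0,.168)]: print('proj',proj(im,p))
go(b2w(-.0075,.0005,.149),YAW)
E
```

```text
(310, 250) [-0.0148 -0.0042  0.181 ]
(331, 250) [-0.0148  0.0112  0.181 ]
(320.5, 250) [-0.0148  0.0035  0.181 ]
(175, 240) [-0.0094 -0.1221  0.138 ]
(467, 240) [-0.0096  0.1289  0.138 ]
proj [316.21123109 253.64016279]
now [ 0.5824 -0.0072  0.2501] bay [-0.0085 -0.      0.2501] t 1.53
shift [-0.0007  0.001   0.1011] turn [-0.0046  0.0022 -0.0055]
```

```bash
python3 - <<'E'
from h import *
im=snap('wrist','w2'); c=im['color']
sub=c[215:310,280:360].astype(int)
for v in (240,250,258): print(v,[tuple(int(a) for a in c[v,u]) for u in range(300,344,3)])
s=ctrl.read_state();print(s['position'])
E
python3 -c "
import cv2
a=cv2.imread('pics/w2.png')[190:340,160:480]
cv2.imwrite('pics/w2c.png',cv2.convertScaleAbs(cv2.resize(a,None,fx=2.5,fy=2.5,interpolation=cv2.INTER_CUBIC),alpha=1.4))"
```

```text
240 [(95, 65, 42), (95, 65, 43), (95, 66, 43), (93, 64, 42), (96, 65, 44), (95, 65, 41), (116, 91, 51), (121, 96, 53), (122, 97, 52), (122, 97, 54), (122, 96, 53), (122, 97, 53), (122, 96, 53), (127, 92, 55), (132, 90, 58)]
250 [(137, 130, 117), (138, 130, 118), (180, 181, 164), (196, 202, 182), (198, 205, 187), (196, 204, 187), (149, 135, 105), (131, 105, 57), (131, 105, 57), (130, 104, 57), (132, 106, 59), (130, 104, 57), (131, 104, 58), (166, 161, 138), (196, 201, 183)]
258 [(141, 133, 120), (140, 133, 120), (164, 164, 148), (197, 205, 186), (197, 199, 180), (197, 201, 181), (130, 123, 102), (98, 78, 43), (98, 78, 44), (97, 77, 43), (100, 80, 45), (112, 89, 49), (111, 88, 50), (162, 148, 126), (190, 179, 162)]
[ 0.58098249 -0.00378904  0.24990033]
```

View pics/w2c.png

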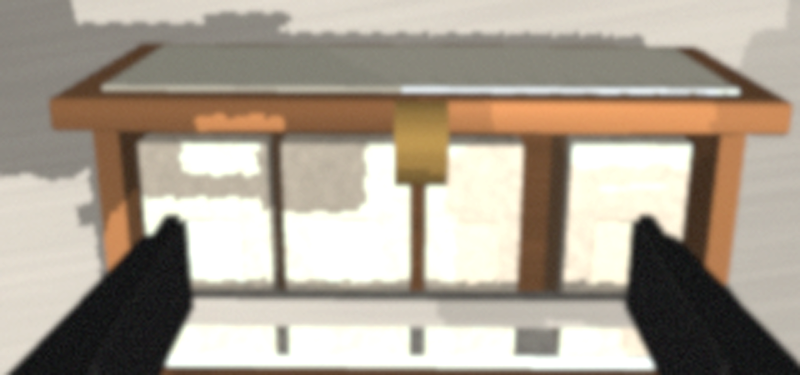

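The zoomed wrist view shows the knob at crop x 397–447 (image u≈328.8), right of the finger midline at u≈324. The wide gap is the second from the right, at crop x 525–567.

```bash
python3 - <<'E'
from h import *
for f in('w1','w2'):
    im=load(f); c=im['color'].astype(int)
    T=im['T']; x={'w1':(310,331),'w2':(318.3,338.3)}[f]
    print(f,T[:3,3].round(4),[w2b(onz(im,u,248,.176)).round(4) for u in x])
    C=w2b(T[:3,3]); print('cam bay',C.round(4))
im=load('w2')
Z=lambda x,y:(160+(x+.5)/2.5-.5,190+(y+.5)/2.5-.5)
for n,z,p in(('flapL',.138,(51,100)),('flapR',.138,(790,105)),('gapR',.097,(522,283)),('gapL',.097,(567,283)),('gapR2',.097,(522,140)),('gapL2',.097,(570,140))):print(n,w2b(onz(im,*Z(*p),z)).round(4))
s=ctrl.read_state(); print(s['position'],w2b(s['position']),s['joint_vel'].round(3))
E
```

```text
w1 [0.4977 0.012  0.421 ] [array([-0.0147, -0.0044,  0.176 ]), array([-0.0147,  0.0113,  0.176 ])]
cam bay [-0.0952  0.0059  0.421 ]
w2 [0.5    0.0072 0.4204] [array([-0.0112, -0.0042,  0.176 ]), array([-0.0112,  0.0107,  0.176 ])]
cam bay [-0.0921  0.0014  0.4204]
flapL [-0.0154 -0.1229  0.138 ]
flapR [-0.0129  0.1288  0.138 ]
gapR [0.0752 0.0456 0.097 ]
gapL [0.0752 0.0643 0.097 ]
gapR2 [0.0127 0.0435 0.097 ]
gapL2 [0.0127 0.0624 0.097 ]
[ 0.58098249 -0.00378904  0.24990033] [-0.01042834  0.00313469  0.24990033] [ 0.073 -0.037  0.036  0.051  0.035  0.046]
```

```bash
sed -i 's/^O=np.array.*;/O=np.array([.5913,-.0053]);/' h.py; python3 -m creep '[0.06,0,0,0,0,0,0, 0.05,0,0,0,0,0,0, 0.05,0,0,0,0,0,0, 0.05,0,0,0,0,0,0, 0.05,0,0,0,0,0,0, 0.05,0,0,0,0,0,0]' 20
python3 -c "
from h import *
go(b2w(-.008,0,.149),YAW); print(ctrl.read_state()['joint_vel'].round(3))"
```

```text
time_s: 2.08
position: [0.5794, 0.002, 0.2509]
tcp_rot: [0.242, 3.132, 0.0]
contact_force: [0.4, 1.1, -0.5]
opening: 0.0605
grasp_force: 0.0
now [0.5794 0.002  0.2509] bay [-0.0129  0.0053  0.2509] t 2.08
shift [-0.0048 -0.0053  0.1019] turn [0.     0.0004 0.0011]
[-0.005  0.003 -0.003  0.     0.001  0.001]
```

```bash
python3 -m creep '[0.05,-0.005,-0.005,0.02,0,0,0, 0.05,-0.005,-0.005,0.04,0,0,0, 0.05,-0.005,-0.005,0.06,0,0,0, 0.05,-0.005,-0.005,0.08,0,0,0, 0.05,-0.005,-0.005,0.1,0,0,0, 0.05,-0.005,-0.005,0.102,0,0,0, 0.05,-0.005,-0.005,0.102,0,0,0, 0.05,-0.005,-0.005,0.102,0,0,0]' 20
python3 -c "
from h import *
go(b2w(-.008,0,.149),YAW); 
im=snap('wrist','w3')
import cv2
a=cv2.imread('pics/w3.png')[150:390,160:480]
cv2.imwrite('pics/w3c.png',cv2.convertScaleAbs(cv2.resize(a,None,fx=2,fy=2),alpha=1.4))"
```

```text
time_s: 2.75
position: [0.5843, -0.0045, 0.1498]
tcp_rot: [0.244, 3.131, -0.0]
contact_force: [-0.8, 0.7, 0.7]
opening: 0.0501
grasp_force: 0.0
now [ 0.5843 -0.0045  0.1498] bay [-0.0071 -0.0003  0.1498] t 2.75
shift [0.0009 0.0003 0.0008] turn [ 0.0001  0.0012 -0.    ]
```

View pics/w3c.png

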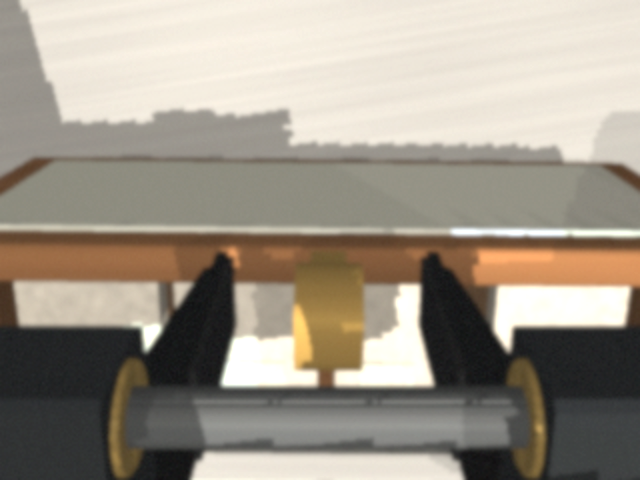

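Knob centred between the fingers (crop x 293–363, fingers 233/421). I'll close, then start the arc.

```bash
python3 -m creep '[0.01,0,0,0,0,0,0, 0.01,0,0,0,0,0,0, 0.01,0,0,0,0,0,0, 0.01,0,0,0,0,0,0, 0.01,0,0,0,0,0,0, 0.01,0,0,0,0,0,0]' 20
python3 -m creep '[0.01,0.006,0,0,0,0,0, 0.01,0.012,0,0.001,0,0,0, 0.01,0.019,0,0.0025,0,0,0, 0.01,0.0256,0,0.0038,0,0,0, 0.01,0.032,0,0.0057,0,0,0, 0.01,0.0385,0,0.0077,0,0,0, 0.01,0.0385,0,0.0077,0,0,0]' 20
python3 -c "
from h import *
go(b2w(-.0581,0,.155-.019),YAW)"
```

```text
time_s: 3.3
position: [0.5839, -0.0042, 0.1488]
tcp_rot: [0.245, 3.132, 0.002]
contact_force: [0.4, 0.7, -0.4]
opening: 0.016
grasp_force: 20.0
time_s: 3.88
position: [0.5447, 0.0024, 0.1413]
tcp_rot: [0.245, 3.132, 0.003]
contact_force: [-0.7, 5.2, 2.0]
opening: 0.016
grasp_force: 20.0
now [0.5447 0.0024 0.1413] bay [-0.0472  0.0004  0.1413] t 3.88
shift [ 0.0109 -0.0004  0.0053] turn [ 0.0017 -0.0001 -0.0005]
```

```bash
python3 -m creep '[0.01,0.0125,0,0.0052,0,0,0, 0.01,0.0244,0,0.0116,0,0,0, 0.01,0.0356,0,0.0192,0,0,0, 0.01,0.046,0,0.0278,0,0,0, 0.01,0.0554,0,0.0374,0,0,0, 0.01,0.0638,0,0.048,0,0,0, 0.01,0.0712,0,0.0593,0,0,0]' 20
python3 -m creep '[0.01,0.0062,0,0.012,0,0,0, 0.01,0.0112,0,0.0246,0,0,0, 0.01,0.0149,0,0.0376,0,0,0, 0.01,0.0172,0,0.0509,0,0,0, 0.01,0.0182,0,0.0617,0,0,0, 0.01,0.0182,0,0.0617,0,0,0, 0.01,0.0182,0,0.0617,0,0,0]' 20
python3 -c "
from h import *
go(b2w(-.135,0,.0366-.019),YAW)"
```

```text
time_s: 4.47
position: [0.4748, 0.0141, 0.0823]
tcp_rot: [0.245, 3.132, 0.006]
contact_force: [-0.5, 8.9, 3.3]
opening: 0.0164
grasp_force: 20.0
time_s: 5.05
position: [0.4557, 0.0173, 0.0187]
tcp_rot: [-0.246, -3.128, -0.007]
contact_force: [2.4, 10.3, -3.1]
opening: 0.0158
grasp_force: 20.0
now [0.4557 0.0173 0.0187] bay [-0.1374  0.0013  0.0187] t 5.05
shift [-0.0024 -0.0013  0.0011] turn [ 0.004  -0.0038 -0.0017]
```

```bash
sed -i 's/^O=np.array.*/O=np.array([.589,-.0052]); YAW=-.167/' h.py
python3 -m creep '[0.06,0,0,0,0,0,0, 0.06,0,0,0,0,0,0, 0.06,0,0,0,0,0,0, 0.06,0,0,-0.005,0,0,0, 0.06,0,0,-0.03,0,0,0, 0.06,0,0,-0.06,0,0,0, 0.06,0,0,-0.09,0,0,0]'
python3 -m creep '[0.06,0,0,-0.03,0,0,0, 0.06,0,0,-0.06,0,0,0, 0.06,-0.025,0,-0.09,0,0,0, 0.06,-0.05,0.01,-0.12,0,0,0, 0.06,-0.075,0.025,-0.13,0,0,0, 0.06,-0.09,0.04,-0.13,0,0,0, 0.06,-0.09,0.05,-0.13,0,0,0]'
python3 -m creep '[0.09,0,0,0,0,0,0, 0.09,0,0,0,0,0,0, 0.09,0,0,0,0,0,0, 0.09,0,0,0,0,0,0, 0.09,0,0,0,0,0,0, 0.09,0,0,0,0,0,0]'
python3 -c "
from h import *
im=snap('wrist','w4')
print(w2b(im['T'][:3,3]));go(b2w(-.05,.05,.2),YAW)
import cv2
a=cv2.imread('pics/w4.png')[150:450,120:520]
cv2.imwrite('pics/w4c.png',cv2.convertScaleAbs(cv2.resize(a,None,fx=2,fy=2,interpolation=cv2.INTER_CUBIC),alpha=1.4))"
```

```text
time_s: 5.63
position: [0.4566, 0.0148, 0.1108]
tcp_rot: [-0.245, -3.13, 0.001]
contact_force: [1.0, -0.6, -0.2]
opening: 0.0565
grasp_force: 0.0
time_s: 6.22
position: [0.5567, 0.0507, 0.2419]
tcp_rot: [0.245, 3.129, -0.0]
contact_force: [-1.4, -0.8, 0.4]
opening: 0.0598
grasp_force: 0.0
time_s: 6.72
position: [0.5536, 0.0502, 0.2399]
tcp_rot: [-0.245, -3.132, 0.0]
contact_force: [-0.3, 0.9, -0.5]
opening: 0.0893
grasp_force: 0.0
[-0.12740525  0.04803844  0.41042471]
now [0.5537 0.0502 0.24  ] bay [-0.044   0.0488  0.24  ] t 6.77
shift [0.006  0.0013 0.04  ] turn [-0.0001 -0.      0.0108]
```

View pics/w4c.png

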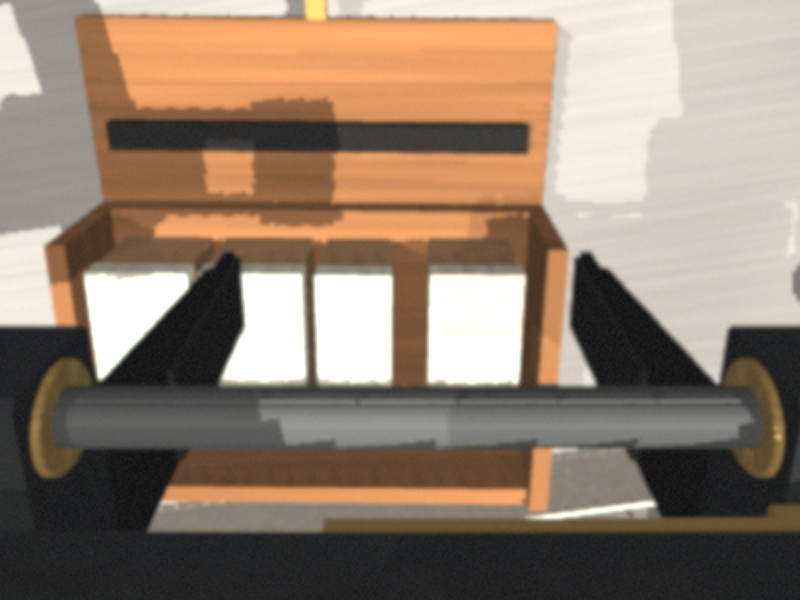

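Flap is fully down. The gap lies between lid edges at crop x≈393–428, with front corners at v≈272 and rear at v≈382. The cartons' bottom fronts are near v≈240.

```bash
python3 - <<'E'
from h import *
im=load('w4')
Z=lambda x,y:(120+(x+.5)/2-.5,150+(y+.5)/2-.5)
c=im['color'].astype(int).sum(2)
for v in(295,315,335):
    r=c[v,300:350];d=np.diff(r);print(v,'edges',300.5+np.argmin(d),300.5+np.argmax(d), [ (300.5+i,int(x)) for i,x in enumerate(d) if abs(x)>60])
for n,z,p in(('gapR',.097,(393,272)),('gapL',.097,(428,272)),('gapRr',.097,(393,380)),('gapLr',.097,(428,380)),('lidL',.097,(525,272)),('lid1L',.097,(88,272)),('lid2R',.097,(307,272)),('lid3L',.097,(314,272)),('knob',.037,(316,8)),('wallL',.1,(568,250)),('wallR',.1,(47,247)),('panelTL',.042,(555,20)),('panelTR',.042,(78,17)),('hingeL',.045,(527,207)),('hingeR',.045,(108,204))):
    print(n,w2b(onz(im,*Z(*p),z)).round(4))
E
```

```text
295 edges 315.5 333.5 [(314.5, -88), (315.5, -164), (316.5, -144), (332.5, 61), (333.5, 142), (334.5, 134), (335.5, 64)]
315 edges 315.5 333.5 [(314.5, -101), (315.5, -150), (316.5, -117), (332.5, 92), (333.5, 151), (334.5, 121)]
335 edges 315.5 333.5 [(314.5, -104), (315.5, -156), (316.5, -115), (332.5, 126), (333.5, 140), (334.5, 98)]
gapR [0.015  0.0421 0.097 ]
gapL [0.0148 0.0594 0.097 ]
gapRr [0.0764 0.0424 0.097 ]
gapLr [0.0762 0.0607 0.097 ]
lidL [0.0142 0.1075 0.097 ]
lid1L [ 0.0169 -0.1095  0.097 ]
lid2R [ 0.0155 -0.0005  0.097 ]
lid3L [0.0155 0.0029 0.097 ]
knob [-0.1086 -0.0004  0.037 ]
wallL [0.001  0.1271 0.1   ]
wallR [ 0.0025 -0.1264  0.1   ]
panelTL [-0.1042  0.1248  0.042 ]
panelTR [-0.103  -0.1244  0.042 ]
hingeL [-0.002  0.116  0.045]
hingeR [-0.0009 -0.1191  0.045 ]
```

```bash
python3 -c "
from h import *
go([.472,.36,.2],-.31)"
```

```text
now [0.5537 0.0502 0.24  ] bay [-0.044   0.0488  0.24  ] t 6.77
shift [0.1289 0.2933 0.0399] turn [-1.000e-04 -0.000e+00  1.538e-01]
```

```bash
python3 -m creep '[0.09,0.01,0.025,0,0,0,0, 0.09,0.026,0.06,0,0,0,0.03, 0.09,0.043,0.097,0,0,0,0.06, 0.09,0.06,0.134,0,0,0,0.1, 0.09,0.077,0.171,0,0,0,0.13, 0.09,0.094,0.208,0,0,0,0.154, 0.09,0.11,0.243,0.01,0,0,0.154, 0.09,0.12,0.27,0.02,0,0,0.154]'
python3 -m creep '[0.09,0.005,0.012,0.01,0,0,0, 0.09,0.007,0.02,0.02,0,0,0, 0.09,0.007,0.02,0.02,0,0,0, 0.09,0.007,0.02,0.02,0,0,0, 0.09,0.007,0.02,0.02,0,0,0, 0.09,0.007,0.02,0.02,0,0,0, 0.09,0.007,0.02,0.02,0,0,0, 0.09,0.007,0.02,0.02,0,0,0]'
python3 -c "
from h import *
go([.472,.36,.2],-.31)
im=snap('wrist','w5'); print(ctrl.read_state()['joint_vel'].round(3))
import cv2
a=cv2.imread('pics/w5.png')[100:400,120:520]
cv2.imwrite('pics/w5c.png',cv2.convertScaleAbs(cv2.resize(a,None,fx=2,fy=2,interpolation=cv2.INTER_CUBIC),alpha=1.4))"
```

```text
time_s: 7.43
position: [0.4765, 0.3387, 0.2209]
tcp_rot: [0.482, 3.103, 0.003]
contact_force: [0.3, -0.2, -0.8]
opening: 0.09
grasp_force: 0.0
time_s: 8.1
position: [0.4775, 0.3565, 0.2008]
tcp_rot: [0.486, 3.103, 0.001]
contact_force: [-1.0, -0.1, 0.6]
opening: 0.0898
grasp_force: 0.0
now [0.4775 0.3565 0.2008] bay [-0.1701  0.3381  0.2008] t 8.1
shift [0.0063 0.0016 0.0008] turn [ 0.0009  0.0008 -0.0011]
[0.007 0.004 0.001 0.001 0.001 0.001]
```

View pics/w5c.png

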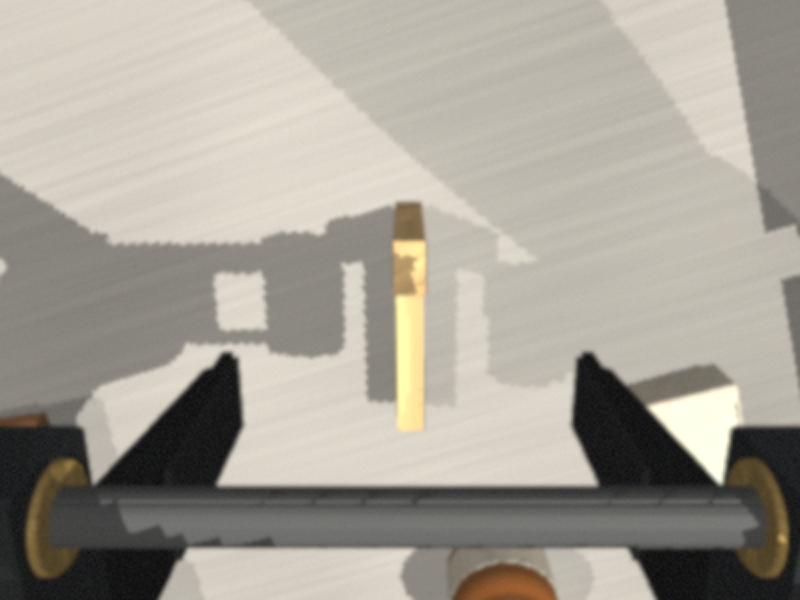

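The wrist view shows the spacer nearly aligned with the tool axis: tab top at crop (393–426, 240–294), nose at (397–425, 430). It is centred between the fingers, whose midline is at about 407.

```bash
python3 - <<'E'
from h import *
im=load('w5')
Z=lambda x,y:(120+(x+.5)/2-.5,100+(y+.5)/2-.5)
P={}
for n,z,p in(('tab rl',.093,(393,240)),('tab rr',.093,(426,240)),('tab fl',.093,(394,294)),('tab fr',.093,(425,294)),('nl',.045,(397,430)),('nr',.045,(425,430)),('bl',.0,(396,203)),('br',0,(422,203))):
    P[n]=onz(im,*Z(*p),z); print(n,P[n].round(4))
t=np.mean([P[k] for k in P if k[:3]=='tab'],0); n=(P['nl']+P['nr'])/2; d=n-t
print('tab',t,'yaw',np.arctan2(d[1],d[0]),'len',np.hypot(*d[:2]))
yaw=np.arctan2(d[1],d[0]); go([t[0],t[1],.058],yaw)
E
```

```text
tab rl [0.4601 0.3558 0.093 ]
tab rr [0.4643 0.3688 0.093 ]
tab fl [0.4826 0.3489 0.093 ]
tab fr [0.4866 0.3614 0.093 ]
nl [0.5698 0.3211 0.045 ]
nr [0.5743 0.3352 0.045 ]
bl [0.4617 0.355  0.    ]
br [0.466  0.3685 0.    ]
tab [0.47339464 0.35870266 0.093     ] yaw -0.3003527175762412 len 0.1032927521364348
now [0.4774 0.3566 0.2006] bay [-0.1702  0.3382  0.2006] t 8.15
shift [0.0045 0.0007 0.1426] turn [ 0.0007  0.0007 -0.0104]
```

```bash
python3 -m creep '[0.06,0.004,0.001,0.03,0,0,-0.01, 0.05,0.0045,0.001,0.06,0,0,-0.01, 0.05,0.0045,0.001,0.09,0,0,-0.01, 0.05,0.0045,0.001,0.12,0,0,-0.01, 0.05,0.0045,0.001,0.142,0,0,-0.01, 0.05,0.0045,0.001,0.142,0,0,-0.01, 0.05,0.0045,0.001,0.142,0,0,-0.01]'
python3 -m creep '[0.005,0,0,0,0,0,0, 0.005,0,0,0,0,0,0, 0.005,0,0,0,0,0,0, 0.005,0,0,0,0,0,0, 0.005,0,0,0,0,0,0, 0.005,0,0,0,0,0,0]' 25
python3 -m creep '[0.005,0,0,-0.015,0,0,0, 0.005,0,0,-0.035,0,0,0, 0.005,0,0,-0.06,0,0,0, 0.005,0,0,-0.08,0,0,0, 0.005,0,0,-0.08,0,0,0, 0.005,0,0,-0.08,0,0,0]' 25
python3 -c "
from h import *
s=ctrl.read_state();print(R.from_rotvec(s['tcp_rot']).as_matrix().round(3))
go(b2w(-.14,.051,.138),YAW)"
```

```text
time_s: 8.73
position: [0.4722, 0.3588, 0.057]
tcp_rot: [-0.469, -3.104, 0.003]
contact_force: [1.3, -0.7, 0.5]
opening: 0.0514
grasp_force: 0.0
time_s: 9.23
position: [0.4732, 0.3596, 0.0586]
tcp_rot: [0.469, 3.106, 0.001]
contact_force: [-0.7, -0.3, 0.6]
opening: 0.0155
grasp_force: 0.0
time_s: 9.73
position: [0.4735, 0.3598, 0.1389]
tcp_rot: [0.469, 3.105, 0.003]
contact_force: [-0.4, -0.0, -1.5]
opening: 0.0139
grasp_force: 25.0
[[-0.955  0.295  0.002]
 [ 0.295  0.955  0.001]
 [-0.002  0.002 -1.   ]]
now [0.4735 0.3598 0.1389] bay [-0.1746  0.3407  0.1389] t 9.73
shift [-0.0727 -0.2826  0.0005] turn [ 0.0018  0.0017 -0.1329]
```

```bash
python3 -m creep '[0.005,-0.006,-0.025,0,0,0,0, 0.005,-0.015,-0.06,0,0,0,-0.03, 0.005,-0.025,-0.097,0,0,0,-0.06, 0.005,-0.034,-0.134,0,0,0,-0.1, 0.005,-0.044,-0.171,0,0,0,-0.133, 0.005,-0.053,-0.208,0,0,0,-0.133, 0.005,-0.062,-0.24,0,0,0,-0.133, 0.005,-0.068,-0.264,0,0,0,-0.133]' 25
python3 -m creep '[0.005,-0.003,-0.013,0,0,0,0, 0.005,-0.004,-0.018,0,0,0,0, 0.005,-0.004,-0.018,0,0,0,0, 0.005,-0.004,-0.018,0,0,0,0, 0.005,-0.004,-0.018,0,0,0,0, 0.005,-0.004,-0.018,0,0,0,0, 0.005,-0.004,-0.018,0,0,0,0, 0.005,-0.004,-0.018,0,0,0,0]' 25
python3 -c "
from h import *
go(b2w(-.125,.051,.106),YAW)
im=snap('wrist','w6'); print(ctrl.read_state()['joint_vel'].round(3))
import cv2
a=cv2.imread('pics/w6.png')[150:450,120:520]
cv2.imwrite('pics/w6c.png',cv2.convertScaleAbs(cv2.resize(a,None,fx=2,fy=2,interpolation=cv2.INTER_CUBIC),alpha=1.4))"
```

```text
time_s: 10.4
position: [0.4579, 0.0847, 0.1352]
tcp_rot: [-0.263, -3.126, 0.002]
contact_force: [0.4, -0.6, -1.0]
opening: 0.0139
grasp_force: 25.0
time_s: 11.07
position: [0.4609, 0.0694, 0.1379]
tcp_rot: [-0.26, -3.131, -0.0]
contact_force: [0.7, -0.3, -0.8]
opening: 0.0137
grasp_force: 25.0
now [0.4609 0.0694 0.1379] bay [-0.1388  0.0522  0.1379] t 11.07
shift [-0.0138 -0.0012  0.0319] turn [ 0.0001 -0.0001  0.0014]
[-0.006 -0.002  0.     0.    -0.001  0.   ]
```

View pics/w6c.png

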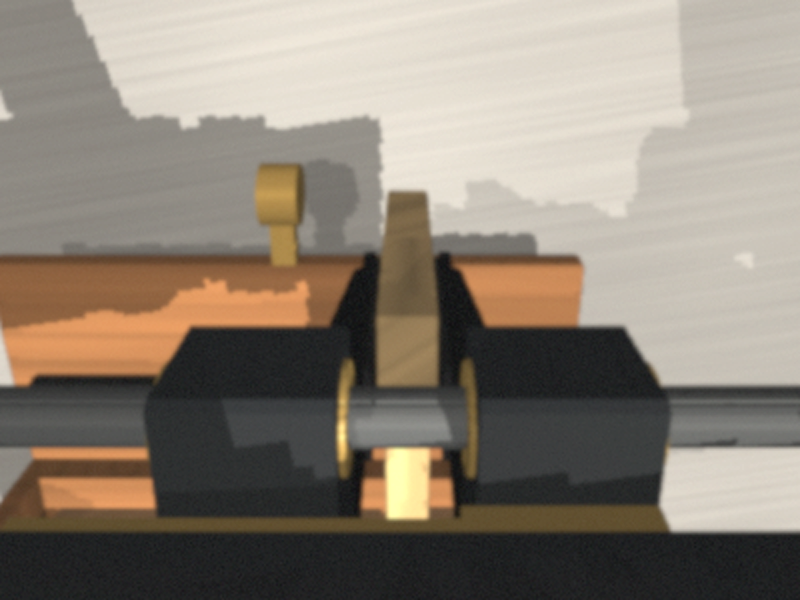

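```bash
python3 - <<'E'
from h import *
im=load('w6')
Z=lambda x,y:(120+(x+.5)/2-.5,150+(y+.5)/2-.5)
s=ctrl.read_state(); tb=w2b(s['position']); print('tcp bay',tb)
def onx(p,xb):
    o,d=ray(im,*Z(*p)); c,sn=np.cos(YAW),np.sin(YAW); n=np.array([c,sn,0])
    return w2b(o+d*((xb+n[:2]@O-n@o)/(n@d)))
for e in(-.002,0,.002):
    print([onx(p,tb[0]+dx+e).round(4) for p,dx in(((378,317),-.012),((440,317),-.012),((388,192),-.012),((428,192),-.012),((386,518),.103),((429,518),.103))])
E
```

```text
tcp bay [-0.13872704  0.05209511  0.13797367]
[array([-0.1527,  0.0461,  0.1785]), array([-0.1527,  0.0591,  0.1784]), array([-0.1527,  0.0458,  0.0927]), array([-0.1527,  0.0589,  0.0926]), array([-0.0377,  0.0449,  0.1111]), array([-0.0377,  0.0601,  0.111 ])]
[array([-0.1507,  0.0459,  0.1747]), array([-0.1507,  0.0593,  0.1747]), array([-0.1507,  0.0456,  0.0865]), array([-0.1507,  0.0591,  0.0864]), array([-0.0357,  0.0448,  0.1089]), array([-0.0357,  0.0602,  0.1089])]
[array([-0.1487,  0.0457,  0.171 ]), array([-0.1487,  0.0595,  0.1709]), array([-0.1487,  0.0454,  0.0803]), array([-0.1487,  0.0593,  0.0802]), array([-0.0337,  0.0447,  0.1068]), array([-0.0337,  0.0602,  0.1067])]
```

```bash
python3 -m creep '[0.005,0,-0.001,0.01,0,0,0, 0.005,-0.01,-0.0012,0.02,0,0,0, 0.005,-0.025,-0.0012,0.029,0,0,0, 0.005,-0.04,-0.0012,0.029,0,0,0, 0.005,-0.04,-0.0012,0.029,0,0,0, 0.005,-0.04,-0.0012,0.029,0,0,0, 0.005,-0.04,-0.0012,0.029,0,0,0, 0.005,-0.04,-0.0012,0.029,0,0,0]' 25
python3 - <<'E'
from h import *
go(b2w(.011,.051-.0004,.1085),YAW)
im=snap('top','t2'); im2=snap('scene','s2')
a=im['color'][125:245,270:410,::-1]; b=im2['color'][240:370,230:390,::-1]
a=cv2.resize(a,(420,360),interpolation=cv2.INTER_CUBIC);b=cv2.resize(b,(380,360),interpolation=cv2.INTER_CUBIC)
cv2.imwrite('pics/t2c.png',cv2.convertScaleAbs(np.hstack([a,b]),alpha=1.5))
E
```

```text
time_s: 11.78
position: [0.4995, 0.061, 0.1089]
tcp_rot: [-0.261, -3.13, -0.0]
contact_force: [0.3, -0.2, -1.2]
opening: 0.0139
grasp_force: 25.0
now [0.4995 0.061  0.1089] bay [-0.0992  0.0504  0.1089] t 11.78
shift [-1.102e-01  1.000e-04  4.000e-04] turn [-0.     -0.0002  0.0004]
```

View pics/t2c.png

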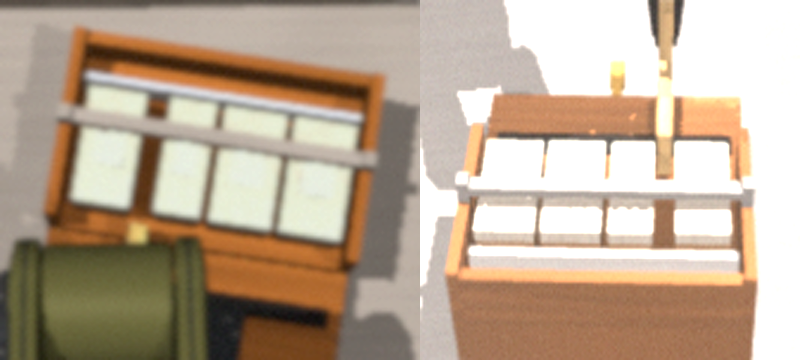

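Last view: in the top crop the nose is at (128–148, 222–243), in front of the gap between lid edges at about x=133 and 153. In the scene crop the nose (656–673, 170) also lines up with the gap. I'll quantify the lateral offset.

```bash
python3 - <<'E'
from h import *
im=load('t2'); c=im['color'].astype(int)
# sample along bay-y lines at fixed bay x, at lid height; bias of the top camera cancels in the difference
ys=np.arange(.025,.08,.001)
for xb,z in((-.002,.0945),(-.008,.0945),(.03,.097),(.05,.097),(.062,.097),(.095,.097)):
    g=[]
    for y in ys:
        # shift for top cam bias
        p=b2w(xb,y,z)+np.array([.0018,-.0033,0]); u,v=proj(im,p)
        w=cv2.getRectSubPix(im['color'].astype(np.float32)[:,:,0]+im['color'][:,:,1],(1,1),(float(u),float(v)))[0,0]; g.append(w)
    g=np.array(g); d=np.diff(g)
    print(xb,'fall',round(ys[np.argmin(d)]+.0005,4),'rise',round(ys[np.argmax(d)]+.0005,4),g[::4].astype(int))
im=load('s2')
for xb,z in((-.002,.0945),(.03,.097),(.05,.097)):
    g=[]
    for y in ys:
        u,v=proj(im,b2w(xb,y,z)); g.append(cv2.getRectSubPix(im['color'].astype(np.float32)[:,:,0]+im['color'][:,:,1],(1,1),(float(u),float(v)))[0,0])
    g=np.array(g);d=np.diff(g);print('s',xb,'fall',ys[np.argmin(d)]+.0005,'rise',ys[np.argmax(d)]+.0005,g[::4].astype(int))
E
```

```text
-0.002 fall 0.0595 rise 0.0445 [152 143 137 135 146 211 278 285 256 193 173 170 173 181]
-0.008 fall 0.0585 rise 0.0445 [ 97  90  93  90 106 196 260 272 244 175 134 136 140 141]
0.03 fall 0.0445 rise 0.0615 [314 315 314 312 276 174 100  96 105 180 281 313 314 315]
0.05 fall 0.0435 rise 0.0605 [311 309 309 311 273 166  99  90  99 185 284 310 304 308]
0.062 fall 0.0435 rise 0.0615 [315 314 314 312 271 165  95  90 101 181 280 313 313 312]
0.095 fall 0.0435 rise 0.0605 [312 313 310 309 275 177 108  97 104 192 283 310 313 313]
s -0.002 fall 0.05650000000000003 rise 0.04350000000000002 [215 216 206 183 249 450 475 468 328 188 240 299 302 304]
s 0.03 fall 0.041500000000000016 rise 0.05850000000000003 [499 499 498 497 406 232 276 281 234 453 498 497 498 498]
s 0.05 fall 0.041500000000000016 rise 0.05850000000000003 [500 500 498 494 414 266 268 267 292 459 497 498 501 500]
```

```bash
python3 -m creep '[0.005,-0.005,0.0003,0,0,0,0, 0.005,-0.01,0.0003,0,0,0,0, 0.005,-0.015,0.0003,0,0,0,0, 0.005,-0.02,0.0003,0,0,0,0, 0.005,-0.025,0.0003,0,0,0,0, 0.005,-0.03,0.0003,0,0,0,0, 0.005,-0.035,0.0003,0,0,0,0, 0.005,-0.04,0.0003,0,0,0,0]' 25
```

```text
time_s: 12.55
position: [0.5402, 0.0544, 0.1089]
tcp_rot: [-0.262, -3.131, 0.0]
contact_force: [0.6, 0.3, -1.5]
opening: 0.0136
grasp_force: 25.0
```

```bash
python3 -m creep '[0.005,-0.005,0,0,0,0,0, 0.005,-0.01,0,0,0,0,0, 0.005,-0.015,0,0,0,0,0, 0.005,-0.02,0,0,0,0,0, 0.005,-0.025,0,0,0,0,0, 0.005,-0.03,0,0,0,0,0, 0.005,-0.035,0,0,0,0,0, 0.005,-0.035,0,0,0,0,0]' 25
python3 -m creep '[0.005,-0.005,0,0,0,0,0, 0.005,-0.01,0,0,0,0,0, 0.005,-0.015,0,0,0,0,0, 0.005,-0.02,0,0,0,0,0, 0.005,-0.025,0,0,0,0,0, 0.005,-0.03,0,0,0,0,0, 0.005,-0.033,0,0,0,0,0, 0.005,-0.033,0,0,0,0,0]' 25
python3 -c "
from h import *
go(b2w(.011,.051,.1035),YAW)"
```

```text
time_s: 13.22
position: [0.575, 0.0485, 0.1091]
tcp_rot: [0.262, 3.13, -0.0]
contact_force: [-0.4, -0.5, -1.6]
opening: 0.0139
grasp_force: 25.0
time_s: 13.88
position: [0.6073, 0.0431, 0.109]
tcp_rot: [0.262, 3.13, 0.0]
contact_force: [-0.7, -0.3, -1.2]
opening: 0.0145
grasp_force: 25.0
now [0.6073 0.0431 0.109 ] bay [0.01   0.0507 0.109 ] t 13.88
shift [-0.001   0.0003  0.0055] turn [0.     0.0003 0.0001]
```

```bash
for i in 1; do python3 -m creep '[0.005,0,0,0.001,0,0,0, 0.005,0,0,0.002,0,0,0, 0.005,0,0,0.003,0,0,0, 0.005,0,0,0.003,0,0,0, 0.005,0,0,0.003,0,0,0]' 25; python3 -m creep '[0.005,0,0,0.001,0,0,0, 0.005,0,0,0.001,0,0,0, 0.005,0,0,0.001,0,0,0, 0.005,0,0,0.001,0,0,0]' 25; done | grep -E 'pos|force'
```

```text
position: [0.6064, 0.0433, 0.1058]
contact_force: [0.4, 1.4, -0.4]
grasp_force: 25.0
position: [0.6066, 0.0433, 0.105]
contact_force: [-0.5, 0.0, -0.8]
grasp_force: 25.0
```

```bash
for i in 1; do python3 -m creep '[0.005,0,0,0.001,0,0,0, 0.005,0,0,0.001,0,0,0, 0.005,0,0,0.001,0,0,0, 0.005,0,0,0.001,0,0,0]' 25; python3 -m creep '[0.005,0,0,0.001,0,0,0, 0.005,0,0,0.001,0,0,0, 0.005,0,0,0.001,0,0,0, 0.005,0,0,0.001,0,0,0]' 25;  done | grep -E 'pos|force'; python3 -c "
from h import *
go(b2w(.011,.051,.1035),YAW)"
```

```text
position: [0.6068, 0.0433, 0.1041]
contact_force: [0.6, 0.5, -1.2]
grasp_force: 25.0
position: [0.6068, 0.0433, 0.104]
contact_force: [-2.5, 0.6, 6.4]
grasp_force: 25.0
now [0.6068 0.0433 0.104 ] bay [0.0095 0.0507 0.104 ] t 15.3
shift [-0.0015  0.0003  0.0005] turn [-0.      0.0003  0.0003]
```

```bash
python3 -m creep '[0.02,0,0,0,0,0,0, 0.03,0,0,0,0,0,0, 0.035,0,0,0,0,0,0, 0.035,0,0,0,0,0,0, 0.035,0,0,-0.01,0,0,0, 0.035,0,0,-0.03,0,0,0, 0.035,0,0,-0.055,0,0,0, 0.035,0,0,-0.075,0,0,0]' 25
python3 -m creep '[0.035,0.02,0,-0.01,0,0,0, 0.035,0.05,-0.005,-0.01,0,0,0, 0.035,0.08,-0.02,-0.01,0,0,0, 0.035,0.11,-0.04,0,0,0,0, 0.035,0.14,-0.051,0,0,0,0, 0.035,0.146,-0.051,0,0,0,0, 0.035,0.146,-0.051,0,0,0,0, 0.035,0.146,-0.051,0,0,0,0]' 25
python3 - <<'E'
from h import *
go(b2w(-.1365,.0,.0177),YAW)
im=snap('top','t3'); im2=snap('scene','s3'); w=snap('wrist','w7')
# tab-top location from wrist/top by colour rows along bay x at y=.051
for n,i,b in(('top',im,np.array([.0018,-.0033,0])),('scene',im2,0)):
    C=i['color'].astype(np.float32)
    for lab,pts in(('x',[(x,.051) for x in np.arange(-.02,.05,.003)]),('y',[(.012,y) for y in np.arange(.03,.075,.002)])):
        print(n,lab,[int(sum(cv2.getRectSubPix(C[:,:,k].copy(),(1,1),tuple(map(float,proj(i,b2w(x,y,.138)+b))))[0,0] for k in(0,1))) for x,y in pts])
E
```

```text
time_s: 15.97
position: [0.6069, 0.0432, 0.1799]
tcp_rot: [0.262, 3.13, 0.0]
contact_force: [0.4, 0.1, 1.4]
opening: 0.0348
grasp_force: 0.0
time_s: 16.63
position: [0.455, 0.0172, 0.1791]
tcp_rot: [0.262, 3.128, 0.0]
contact_force: [-0.9, 0.8, 0.5]
opening: 0.0353
grasp_force: 0.0
now [0.455  0.0172 0.1791] bay [-0.1359 -0.0002  0.1791] t 16.63
shift [1.100e-03 1.000e-04 1.614e-01] turn [0.0004 0.0027 0.0002]
top x [173, 134, 106, 100, 103, 132, 213, 271, 282, 284, 284, 284, 280, 279, 282, 286, 288, 288, 285, 285, 289, 292, 290, 291]
top y [214, 202, 202, 200, 197, 186, 173, 181, 227, 265, 280, 285, 281, 270, 251, 245, 260, 278, 289, 293, 293, 293, 297]
scene x [421, 422, 419, 421, 422, 421, 430, 456, 469, 471, 472, 470, 465, 460, 435, 360, 290, 266, 266, 265, 273, 269, 267, 270]
scene y [333, 334, 338, 339, 334, 341, 373, 424, 460, 471, 472, 470, 461, 433, 383, 340, 333, 332, 331, 332, 327, 328, 329]
```

```bash
python3 -m creep '[0.04,0.001,0,0.03,0,0,0, 0.04,0.001,0,0.06,0,0,0, 0.04,0.001,0,0.09,0,0,0, 0.04,0.001,0,0.12,0,0,0, 0.04,0.001,0,0.145,0,0,0, 0.04,0.001,0,0.16,0,0,0, 0.04,0.001,0,0.16,0,0,0, 0.04,0.001,0,0.16,0,0,0]' 25
python3 -m creep '[0.005,0,0,0,0,0,0, 0.005,0,0,0,0,0,0, 0.005,0,0,0,0,0,0, 0.005,0,0,0,0,0,0, 0.005,0,0,0,0,0,0, 0.005,0,0,0,0,0,0, 0.005,0,0,0,0,0,0]' 25
python3 - <<'E'
from h import *
go(b2w(-.135,.0,.0176),YAW)
E
```

```text
time_s: 17.45
position: [0.4532, 0.0175, 0.0173]
tcp_rot: [-0.261, -3.128, 0.0]
contact_force: [0.1, 0.3, 0.7]
opening: 0.04
grasp_force: 0.0
time_s: 18.03
position: [0.4541, 0.0175, 0.019]
tcp_rot: [0.262, 3.129, 0.001]
contact_force: [-0.7, 1.3, 6.0]
opening: 0.016
grasp_force: 25.0
now [0.4541 0.0175 0.019 ] bay [-0.1368  0.      0.019 ] t 18.03
shift [-0.0018 -0.      0.0014] turn [0.0007 0.0019 0.0001]
```

```bash
python3 -m creep '[0.005,-0.0011,0,-0.0134,0,0,0, 0.005,-0.0034,0,-0.0267,0,0,0, 0.005,-0.0071,0,-0.0397,0,0,0, 0.005,-0.0121,0,-0.0523,0,0,0, 0.005,-0.0183,0,-0.0643,0,0,0, 0.005,-0.0257,0,-0.0756,0,0,0, 0.005,-0.0341,0,-0.0862,0,0,0, 0.005,-0.0435,0,-0.0958,0,0,0]' 25
python3 -m creep '[0.005,-0.0104,0,-0.0086,0,0,0, 0.005,-0.0216,0,-0.0162,0,0,0, 0.005,-0.0335,0,-0.0226,0,0,0, 0.005,-0.046,0,-0.0278,0,0,0, 0.005,-0.046,0,-0.0278,0,0,0, 0.005,-0.046,0,-0.0278,0,0,0, 0.005,-0.046,0,-0.0278,0,0,0]' 25
python3 - <<'E'
from h import *
go(b2w(-.0327,.0,.1641-.019),YAW)
E
```

```text
time_s: 18.7
position: [0.4954, 0.0106, 0.1137]
tcp_rot: [-0.261, -3.127, -0.002]
contact_force: [-0.2, 4.0, -6.3]
opening: 0.0159
grasp_force: 25.0
time_s: 19.28
position: [0.5426, 0.0027, 0.1426]
tcp_rot: [0.261, 3.128, 0.001]
contact_force: [1.8, 4.7, 1.3]
opening: 0.0159
grasp_force: 25.0
now [0.5426 0.0027 0.1426] bay [-4.710e-02  1.000e-04  1.426e-01] t 19.28
shift [-0.0144 -0.0001 -0.0024] turn [0.0008 0.003  0.0002]
```

```bash
python3 -m creep '[0.005,-0.0064,0,-0.0021,0,0,0, 0.005,-0.0129,0,-0.0039,0,0,0, 0.005,-0.0195,0,-0.0054,0,0,0, 0.005,-0.0262,0,-0.0065,0,0,0, 0.005,-0.0262,0,-0.0065,0,0,0, 0.005,-0.0262,0,-0.0065,0,0,0, 0.005,-0.0262,0,-0.0065,0,0,0]' 25
python3 -m creep '[0.005,-0.003,0,-0.0004,0,0,0, 0.005,-0.0067,0,-0.0008,0,0,0, 0.005,-0.0067,0,-0.0008,0,0,0, 0.005,-0.0067,0,-0.0008,0,0,0]' 25
python3 -m creep '[0.005,-0.003,0,-0.0003,0,0,0, 0.005,-0.006,0,-0.0005,0,0,0, 0.005,-0.006,0,-0.0005,0,0,0, 0.005,-0.006,0,-0.0005,0,0,0]' 25
python3 - <<'E'
from h import *
go(b2w(-.006,.0,.149),YAW)
E
```

```text
time_s: 19.87
position: [0.5672, -0.0014, 0.1491]
tcp_rot: [0.262, 3.131, 0.001]
contact_force: [-1.4, 4.8, 3.5]
opening: 0.0154
grasp_force: 25.0
time_s: 20.2
position: [0.5734, -0.0025, 0.1501]
tcp_rot: [-0.261, -3.13, -0.001]
contact_force: [-2.6, 5.3, 5.2]
opening: 0.0157
grasp_force: 25.0
time_s: 20.53
position: [0.5789, -0.0034, 0.1506]
tcp_rot: [-0.261, -3.129, -0.001]
contact_force: [-4.3, 5.8, 6.5]
opening: 0.0158
grasp_force: 25.0
now [ 0.5789 -0.0034  0.1506] bay [-1.020e-02  1.000e-04  1.506e-01] t 20.53
shift [-0.0042 -0.0001  0.0016] turn [ 0.0006 -0.0021  0.0004]
```

```bash
for i in 1; do python3 -m creep '[0.005,-0.0015,0,0,0,0,0, 0.005,-0.003,0,0,0,0,0, 0.005,-0.003,0,0,0,0,0, 0.005,-0.003,0,0,0,0,0]' 25
python3 -m creep '[0.005,-0.001,0,0,0,0,0, 0.005,-0.002,0,0,0,0,0, 0.005,-0.002,0,0,0,0,0, 0.005,-0.002,0,0,0,0,0]' 25
python3 -m creep '[0.005,-0.001,0,0,0,0,0, 0.005,-0.002,0,0,0,0,0, 0.005,-0.002,0,0,0,0,0, 0.005,-0.002,0,0,0,0,0]' 25; done | grep -E 'pos|cont'
```

```text
position: [0.5817, -0.0038, 0.1508]
contact_force: [-5.4, 5.1, 6.7]
position: [0.5837, -0.0042, 0.151]
contact_force: [-5.8, 5.4, 7.7]
position: [0.5856, -0.0045, 0.1511]
contact_force: [-5.6, 6.0, 7.5]
```

```bash
for i in 1; do python3 -m creep '[0.005,-0.001,0,0,0,0,0, 0.005,-0.002,0,0,0,0,0, 0.005,-0.002,0,0,0,0,0, 0.005,-0.002,0,0,0,0,0]' 25
python3 -m creep '[0.005,-0.001,0,0,0,0,0, 0.005,-0.002,0,0,0,0,0, 0.005,-0.002,0,0,0,0,0, 0.005,-0.002,0,0,0,0,0]' 25;  done | grep -E 'pos|cont'; python3 -c "
from h import *
print(w2b(ctrl.read_state()['position']))"
```

```text
position: [0.5877, -0.0049, 0.1511]
contact_force: [-6.0, 5.3, 8.4]
position: [0.5896, -0.0051, 0.1512]
contact_force: [-7.2, 4.9, 8.4]
[0.00061872 0.0001602  0.15116879]
```

```bash
for i in 1; do python3 -m creep '[0.005,-0.001,0,0,0,0,0, 0.005,-0.002,0,0,0,0,0, 0.005,-0.002,0,0,0,0,0, 0.005,-0.002,0,0,0,0,0]' 25;  done | grep -E 'pos|cont'; python3 - <<'E'
from h import *
print(w2b(ctrl.read_state()['position']))
im=snap('scene','s4');im3=snap('wrist','w8')
for n,i in(('s',im),('w',im3)):
    C=cv2.cvtColor(i['color'],cv2.COLOR_RGB2GRAY).astype(np.float32)
    for y in(-.09,-.06,.085):
        for z in((.138,)):
            print(n,y,z,[(round(x*1000),int(cv2.getRectSubPix(C,(1,1),tuple(map(float,proj(i,b2w(x,y,z)))))[0,0])) for x in np.arange(-.03,.016,.002)])
E
```

```text
position: [0.5916, -0.0055, 0.1512]
contact_force: [-5.1, 5.2, 8.3]
[0.00263802 0.00015529 0.15121349]
s -0.09 0.138 [(-30, 207), (-28, 209), (-26, 209), (-24, 208), (-22, 208), (-20, 209), (-18, 208), (-16, 206), (-14, 188), (-12, 162), (-10, 133), (-8, 112), (-6, 102), (-4, 102), (-2, 103), (0, 96), (2, 91), (4, 88), (6, 91), (8, 93), (10, 91), (12, 90), (14, 90)]
s -0.06 0.138 [(-30, 208), (-28, 208), (-26, 209), (-24, 208), (-22, 207), (-20, 207), (-18, 205), (-16, 203), (-14, 179), (-12, 153), (-10, 124), (-8, 109), (-6, 101), (-4, 102), (-2, 100), (0, 94), (2, 92), (4, 91), (6, 91), (8, 90), (10, 91), (12, 89), (14, 88)]
s 0.085 0.138 [(-30, 212), (-28, 210), (-26, 210), (-24, 211), (-22, 211), (-20, 211), (-18, 211), (-16, 208), (-14, 198), (-12, 181), (-10, 165), (-8, 151), (-6, 145), (-4, 139), (-2, 134), (0, 116), (2, 102), (4, 97), (6, 94), (8, 93), (10, 92), (12, 92), (14, 91)]
w -0.09 0.138 [(-30, 51), (-28, 65), (-26, 94), (-24, 94), (-22, 94), (-20, 119), (-18, 84), (-16, 52), (-14, 75), (-12, 83), (-10, 82), (-8, 79), (-6, 77), (-4, 67), (-2, 69), (0, 136), (2, 141), (4, 139), (6, 140), (8, 138), (10, 136), (12, 140), (14, 138)]
w -0.06 0.138 [(-30, 95), (-28, 94), (-26, 95), (-24, 95), (-22, 94), (-20, 127), (-18, 83), (-16, 55), (-14, 78), (-12, 83), (-10, 83), (-8, 80), (-6, 77), (-4, 75), (-2, 90), (0, 133), (2, 136), (4, 135), (6, 138), (8, 137), (10, 134), (12, 135), (14, 138)]
w 0.085 0.138 [(-30, 81), (-28, 89), (-26, 89), (-24, 89), (-22, 90), (-20, 182), (-18, 75), (-16, 61), (-14, 110), (-12, 117), (-10, 115), (-8, 113), (-6, 110), (-4, 89), (-2, 136), (0, 189), (2, 193), (4, 196), (6, 196), (8, 189), (10, 190), (12, 198), (14, 194)]
```

```bash
cat >> h.py <<'E'
def edge(i,ys=(-.095,-.09,-.085,-.065,-.06,.085,.09)):
    C=cv2.cvtColor(i['color'],cv2.COLOR_RGB2GRAY).astype(np.float32); o=[];o2=[]
    xs=np.arange(-.008,.008,.0005); xs2=np.arange(-.02,-.011,.0005)
    f=lambda x,y:cv2.getRectSubPix(C,(1,1),tuple(map(float,proj(i,b2w(x,y,.138)))))[0,0]
    for y in ys:
        g=[f(x,y) for x in xs];o.append(xs[np.argmax(np.diff(g))]*1000)
        g=[f(x,y) for x in xs2];o2.append(xs2[np.argmin(g)]*1000)
    print('inner edge mm',np.round(o,1),'outer',np.round(o2,1))
E
for k in 1; do python3 -c "
from h import *
edge(load('w8'));edge(load('w2'))"
python3 -m creep '[0.005,-0.001,0,0,0,0,0, 0.005,-0.002,0,0,0,0,0, 0.005,-0.003,0,0,0,0,0, 0.005,-0.003,0,0,0,0,0, 0.005,-0.003,0,0,0,0,0]' 25 | grep -E 'pos|cont'
python3 -c "
from h import *
edge(snap('wrist','w9'))"; done
```

```text
inner edge mm [-0.5 -1.5 -1.5 -1.5 -1.5 -2.   6.5] outer [-16.5 -16.5 -16.5 -16.5 -16.5 -17.  -17. ]
inner edge mm [3.  3.  3.  2.5 2.5 2.  2. ] outer [-13.5 -13.5 -13.5 -13.5 -13.5 -14.  -14. ]
position: [0.5945, -0.006, 0.1512]
contact_force: [-6.7, 4.3, 8.3]
inner edge mm [ 5.5 -1.  -1.  -1.  -1.  -1.5  6.5] outer [-14.5 -14.5 -14.5 -14.5 -15.  -15.  -15. ]
```

```bash
python3 -c "
from h import *
edge(load('w3'));edge(load('w1'))"
python3 -m creep '[0.005,-0.001,0,0,0,0,0, 0.005,-0.002,0,0,0,0,0, 0.005,-0.003,0,0,0,0,0, 0.005,-0.003,0,0,0,0,0, 0.005,-0.003,0,0,0,0,0]' 25 | grep -E 'pos|cont'
python3 -c "
from h import *
edge(snap('wrist','w10')); edge(load('w10'),(-.06,))"
```

```text
inner edge mm [ 2.  -1.5 -2.  -1.5 -1.5 -2.   5.5] outer [-14.5 -15.  -15.  -15.  -15.  -15.  -15.5]
inner edge mm [2.5 2.5 3.  2.  3.  1.  1. ] outer [-13.5 -13.5 -13.5 -13.5 -13.5 -14.  -14.5]
position: [0.5972, -0.0064, 0.1511]
contact_force: [-6.6, 6.0, 9.1]
inner edge mm [ 3.   0.   0.   0.   0.  -0.5  3.5] outer [-12.5 -13.  -13.  -13.  -13.  -13.  -13.5]
inner edge mm [0.] outer [-13.]
```

```bash
for k in 1; do python3 -m creep '[0.005,-0.001,0,0,0,0,0, 0.005,-0.002,0,0,0,0,0, 0.005,-0.003,0,0,0,0,0, 0.005,-0.003,0,0,0,0,0, 0.005,-0.003,0,0,0,0,0]' 25 | grep -E 'pos|cont'
python3 -c "
from h import *
edge(snap('wrist','w11')); import numpy; print(ctrl.read_state()['contact_force'])"
python3 -m creep '[0.005,-0.001,0,0,0,0,0, 0.005,-0.002,0,0,0,0,0, 0.005,-0.002,0,0,0,0,0, 0.005,-0.002,0,0,0,0,0]' 25 | grep -E 'pos|cont'
python3 -c "
from h import *
edge(snap('wrist','w12'))"; done
```

```text
position: [0.5973, -0.0065, 0.151]
contact_force: [-16.8, 7.1, 13.3]
inner edge mm [ 7.   0.   0.   0.   0.   0.  -6.5] outer [-12.  -12.5 -12.5 -12.5 -12.5 -13.  -13.5]
[-17.39693091   6.70810941  13.45991214]
position: [0.5973, -0.0065, 0.151]
contact_force: [-25.2, 7.8, 18.7]
inner edge mm [ 5.5  0.5  0.   0.5  0.5 -0.5  4.5] outer [-12.5 -12.5 -12.5 -12.5 -12.5 -13.  -12.5]
```

```bash
python3 - <<'E'
from h import *
for f in('s3','s4','s5'):
    i=snap('scene','s5') if f=='s5' else load(f)
    C=i['color'].astype(np.float32).sum(2)
    g=lambda x,y:int(cv2.getRectSubPix(C,(1,1),tuple(map(float,proj(i,b2w(x,y,.138)))))[0,0])
    print(f,'x',[(k,g(k/1000,.051)) for k in range(-6,52,4)],'\n  y',[(k,g(.019,k/1000)) for k in range(32,72,3)])
s=ctrl.read_state();print(s['contact_force'],s['grasp_force'],s['time_s'],s['position'])
E
```

```text
s3 x [(-6, 620), (-2, 629), (2, 636), (6, 633), (10, 633), (14, 626), (18, 613), (22, 577), (26, 438), (30, 357), (34, 355), (38, 358), (42, 358), (46, 354), (50, 359)] 
  y [(32, 415), (35, 413), (38, 414), (41, 438), (44, 539), (47, 612), (50, 613), (53, 608), (56, 564), (59, 448), (62, 411), (65, 410), (68, 415), (71, 411)]
s4 x [(-6, 421), (-2, 371), (2, 287), (6, 302), (10, 453), (14, 574), (18, 585), (22, 582), (26, 567), (30, 564), (34, 439), (38, 369), (42, 362), (46, 364), (50, 366)] 
  y [(32, 243), (35, 253), (38, 252), (41, 280), (44, 462), (47, 577), (50, 584), (53, 585), (56, 507), (59, 307), (62, 245), (65, 250), (68, 248), (71, 248)]
s5 x [(-6, 521), (-2, 470), (2, 398), (6, 296), (10, 429), (14, 577), (18, 583), (22, 589), (26, 575), (30, 563), (34, 546), (38, 399), (42, 371), (46, 365), (50, 365)] 
  y [(32, 258), (35, 261), (38, 246), (41, 294), (44, 464), (47, 581), (50, 589), (53, 585), (56, 510), (59, 310), (62, 247), (65, 255), (68, 256), (71, 249)]
[-24.77908408   7.60074471  19.51529788] 24.99756932258606 24.4667 [ 0.5973359  -0.00644697  0.15094351]
```

```bash
python3 -c "
from bench import ctrl
print(ctrl.close_job())"
```

```text
the job is handed in; nothing more can be done
None
```

I handed the job in with the spacer in the wide gap and the flap held shut by the gripper against its stop at about 25 N; hand-in returned no verdict. By camera, the flap is within about 0.02 rad of closed. The spacer was about 8 mm in before closing, just above the 6 mm minimum, and about 20 mm after; I could not measure how far the backstop is pressed.

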